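# Pull the interlock card and hold the sprung cover under its balance point

## Task

First slide the interlock card straight up out of its slotted reader and stand it in the open caddy, with the cover still shut. Then raise the probe station's sprung cover by its bar handle until it is clearly past its balance point (about ten degrees), without letting it spring on to its open stop, and bring it back to about five degrees below the balance point. Finish while still holding it there by the handle, and leave the jar, the positioner and the sample box alone.

Things in the scene. Friction and masses are not known exactly. Their poses are not given: they have to be found in the camera images.
- card: interlock card: green circuit board, 5 mm thick (its x), 80 mm wide (its y), 95 mm tall (its z, up at the start); origin at the middle of its lower edge; 60 g. It starts standing in the reader's slot, its lower edge 6 mm and its upper edge 101 mm above the table, 66 mm of it above the reader.
- reader: slotted card reader, a fixed black block 52 (x) x 104 (y) x 35 mm (z), origin at the centre of its underside. The slot in its top runs along its y: 8 mm wide, 88 mm long, floor 6 mm above the table. It stands to the left or to the right of the station.
- caddy: open-topped grey plastic box, fixed, 42 (x) x 118 (y) x 50 mm (z) outside, walls and floor 4 to 5 mm thick, so 34 x 110 mm inside; origin at the centre of its underside. The card goes in on its lower edge, its width along the caddy's y, and may lean on a wall when let go. On the other side of the station from the reader.
- station: probe station: fixed grey open box 200 x 200 mm, 90 mm high, origin at the centre of its underside; its x axis points from the handle side to the hinge side. A bare metal cover lies on it.
- cover_hinge (a point): middle of the cover's hinge line, on the station's far upper edge (100 mm along the station's x from its centre, 90 mm above the table); the hinge line runs along the station's y.
- cover_angle (a joint): cover's angle in rad: 0 shut (level), grows as the handle side rises, open stop at 1.45. The cover is a 200 x 200 x 12 mm plate of about 0.76 kg with a spring that lifts with a nearly constant 0.39 N m. Balance point at 1.00 rad: below it the cover sinks shut, above it it swings by itself to the stop; the hinge is damped and has no friction. About 1.5 N at the handle starts it from shut; near the balance the forces are well under 1 N.
- cover: the sprung cover with its handle; origin on the middle of the hinge line (the same point as cover_hinge), 240 mm along its own x from the bar; its x points from the bar to the hinge, its z is the normal of the plate, its y runs along the hinge line. The underside of the plate is level with the origin.
- cover_handle (a point): middle of the cover's bar handle: round steel bar 12 mm thick, 110 mm long, parallel to the hinge line; this point is on the bar's axis, 240 mm from the hinge line and level with it when shut (90 mm above the table). It stands 40 mm out from the cover's front edge on a bracket at each end, so fingers can straddle the bar from above at its middle, one on each side, and the bar can turn between them as the cover rises.
- jar: bystander: small lidded amber jar, 42 mm across, 50 mm tall, origin under its centre
- positioner: bystander: black micropositioner on a steel foot, foot 75 x 50 mm, about 72 mm tall, origin under the foot
- sample_box: bystander: white flat box 70 x 70 x 22 mm, origin under its centre

How it is judged:
By the outcome, as a careful person would: the job done as asked, in the order asked, and still so for the second after the job is handed in, while the arm keeps its last pose, push and grip.
It also fails if it takes over 61 s, if anything falls off the work surface, if the arm or the gripper's body presses on something with over 40 N, if the wrist force passes 120 N, or if a joint passes its speed limit or range.

## Robot

A 6-joint arm with a two-finger parallel gripper is mounted at the origin on the work surface. World frame = base frame: x ahead of the robot, y to its left, z up, the work surface at z = 0. Lengths are in m, angles in rad, forces in N, time in s.
With the tool pointing down it reaches from about 0.35 to 0.975 m from the base axis. Payload 4.9 kg.
Tool frame: the origin (TCP) lies between the finger pads; the fingertips stand 19 mm ahead of it and the grasp point (between the pads) is the TCP; z points along the fingers, y is the line along which they close (so a half turn about z gives the same grasp; the last joint's range is limited). The gripper opens to 85 mm and grips with 20 to 120 N. Pads are 22 mm wide; open, the fingers measure 114 mm over their backs; the gripper's body (76 mm by 85 mm) begins 54 mm behind the grasp point. The pads swing forward as they close: fully open they stand 13 mm farther back than shut.
Start: joints at [1.131, 0.053, 1.613, -0, 1.476, -0.119], TCP at [0.197, 0.593, 0.25] pointing down, gripper open.
Joint ranges: [-3.01, 3.01], [-1.01, 2.22], [0.06, 2.58], [-1.02, 4.17], [0.09, 2.62], [-3.14, 3.14]. Speed limits (rad/s): [2.57, 2.57, 3.14, 3.14, 3.14, 3.14].

## Interface

Orientations are given as a rotation vector (axis times angle).
In Python, from station import ctrl gives the robot as it stands. The module is installed in compiled form; this text tells all that it offers.
- The arm moves only by the tool servo_tool, never from a script. Its argument "increments" is a list that holds one entry, the list of rows, each a list of 5 numbers: the finger opening in cm, from 0 to 8.54, then the shift along the tool's x, y, z in cm, then the turn about the tool's z in degrees. A call has 1 to 5 rows; each row is the pose to reach, as a shift and turn from the pose commanded when the call began, along the tool's axes at that moment; what a row does not reach only later rows make up. A row lasts 1/10 s, in which the tool goes at most 50 mm and 8.59 degrees, less where a joint would pass 70% of its speed; a pose out of reach is approached as far as the arm can. A call with a gripper value outside its range is refused whole. The fingers move at their own pace and stop on an object; "newtons" is the grip in N (left out, the last holds). Time passes only in rows, so rows that repeat a pose let the fingers close. It gives the time, the measured TCP pose, the force, the opening and the grip force at its end, in the units of the state.
- ctrl.get_obs(): the state, without advancing time (a new reading comes with each control period).
- ctrl.get_image(name): name is "scene" or "side" or "wrist"; returns a dict with "img" (480x640x3 uint8, red, green, blue), "fx", "fy", "cx", "cy" (pixels), "k1" (the pictures are not rectified: a ray, as slopes to the right and down, at radius r is drawn at 1 + k1 r^2 times it, then the intrinsics apply), "rvec" (rotation vector, rad) and "tvec" (3), from world to camera coordinates, as OpenCV has them; the wrist camera has in their place "mount" (4x4, takes a point from camera to tool coordinates, whose origin is the TCP and whose axes are the flange's). Camera axes: x right, y down, z forward; pixel columns grow to the right and rows downward; lengths in m; the calibration is good to about 2 mm. A picture is of the moment at which its call begins: read the wrist's pose just before it. There is no depth.
- ctrl.finish_job(): hands the job in; it is judged then, once.
The state is a dict: "t": time; "q": joint angles; "dq": joint speeds; "effort": joint torques, N m; "tool_pos": TCP position; "tool_rot": TCP orientation; "contact_force": force on the tool from outside, world axes, zero at the start; "wrist_torque": the same for the moment, N m; "opening": finger opening in m; "grip_force": force on a finger pad.
Only numpy, scipy, OpenCV 4.12 (cv2) and the standard library are available. Lean on these libraries where they do the work, as an engineer would, in place of code of your own. Each camera call takes 0.05 s, during which the arm holds its last target. There are 200 camera calls.

## Working session

There is one attempt and no reset: what is moved stays moved. The work goes in short steps, Python scripts to look and compute and a tool call to move; the robot and the scene stay as the last step left them, time stands still between calls to the robot, and variables do not carry over. Pictures are saved under pics/ and viewed, at most 10 in all, crops included, and the job is handed in when it is done.

Besides the shell and the picture viewer there is one more tool, called after ">>>" by a JSON object that holds its "name" and its "arguments", one argument or row to a line. servo_tool: Moves the arm, as the interface text tells. Its arguments: {"type":"object","properties":{"increments":{"type":"array"},"newtons":{"type":"number"}},"required":["increments"]}

```bash
mkdir -p pics; cat > h.py <<'E'
import numpy as np, cv2
from scipy.spatial.transform import Rotation as R
from station import ctrl
def grab(name,fn):
    o=ctrl.get_obs(); d=ctrl.get_image(name)
    cv2.imwrite('pics/'+fn+'.png',cv2.cvtColor(d['img'],cv2.COLOR_RGB2BGR))
    d['o']=o; np.save('pics/'+fn+'.npy',d,allow_pickle=True); return d
def load(fn): return np.load('pics/'+fn+'.npy',allow_pickle=True).item()
def pose(d):
    "camera centre and camera->world rotation"
    if 'mount' in d:
        T=np.eye(4);T[:3,:3]=R.from_rotvec(d['o']['tool_rot']).as_matrix();T[:3,3]=d['o']['tool_pos']
        M=T@np.array(d['mount']);return M[:3,3],M[:3,:3]
    Rm=R.from_rotvec(np.ravel(d['rvec'])).as_matrix();return -Rm.T@np.ravel(d['tvec']),Rm.T
def ray(d,uv):
    uv=np.atleast_2d(np.asarray(uv,float));s=(uv-[d['cx'],d['cy']])/[d['fx'],d['fy']];x=s.copy()
    for _ in range(20): x=s/(1+d['k1']*(x**2).sum(1,keepdims=True))
    c,Rm=pose(d);v=np.c_[x,np.ones(len(x))]@Rm.T
    return c,v
def onz(d,uv,z):
    c,v=ray(d,uv);return c+v*((z-c[2])/v[:,2])[:,None]
def proj(d,P):
    c,Rm=pose(d);p=(np.atleast_2d(P)-c)@Rm;s=p[:,:2]/p[:,2:];s=s*(1+d['k1']*(s**2).sum(1,keepdims=True))
    return s*[d['fx'],d['fy']]+[d['cx'],d['cy']]
E
python3 - <<'E'
from h import *
for n in('scene','side','wrist'):
    d=grab(n,n+'0');print(n,pose(d)[0],d['k1'],d['fx'])
print(ctrl.get_obs())
E
```

```text
scene [1.18202138 0.39053737 0.82639673] -0.02205753536151508 531.456553527179
side [ 0.33698851 -0.67086438  0.87527384] -0.10877834459814796 607.5963689428281
wrist [0.12068025 0.61810867 0.3739562 ] -0.06731844621620654 375.35214394564457
{'t': 0.15, 'q': array([ 1.13099334e+00,  5.32261026e-02,  1.61398857e+00,  7.90802939e-06,
        1.47598152e+00, -1.19051992e-01]), 'dq': array([ 0.00120982, -0.00265406, -0.00462776, -0.00092004,  0.00188296,
       -0.00091213]), 'effort': array([ 6.65961034e-04, -3.94235301e+01, -3.70725095e+01, -2.85455951e-05,
        4.61808027e-03, -9.76920262e-06]), 'tool_pos': array([0.19688301, 0.5927003 , 0.24932649]), 'tool_rot': array([-5.01606650e-01, -3.10083266e+00,  2.41737597e-03]), 'contact_force': array([ 0.1570623 , -0.22140951, -0.538606  ]), 'wrist_torque': array([-0.03401585, -0.02334399, -0.01321517]), 'grip_force': 0.0, 'opening': 0.08555801253720027}
```

View pics/scene0.png

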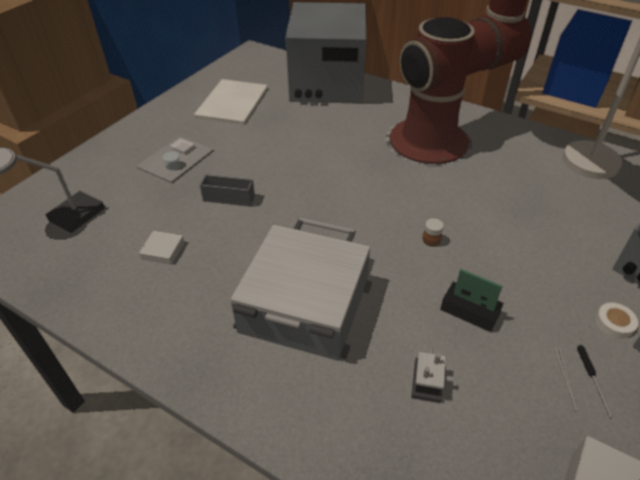

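View pics/side0.png

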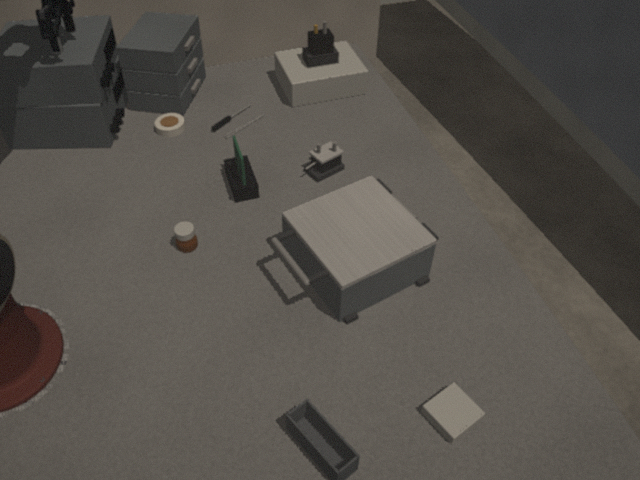

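The scene picture shows the reader and card at about (475,295), the caddy at (228,190), the handle at (325,230), the jar at (433,232) and the positioner at (430,375). The side picture shows the card at (240,165), the caddy at (320,440) and the handle bar at (290,258). Next I'll zoom in on these.

```bash
python3 - <<'E'
from h import *
def crop(fn,x,y,w,h):
    im=cv2.imread('pics/'+fn+'.png')[y:y+h,x:x+w]
    im=cv2.convertScaleAbs(im,alpha=1.8,beta=10)
    o=cv2.resize(im,(400,300),interpolation=cv2.INTER_CUBIC)
    for i in range(0,w,10): cv2.putText(o,str(x+i) if i%20==0 else '',(int(i*400/w),8),0,.3,(0,255,255));cv2.line(o,(int(i*400/w),8),(int(i*400/w),14),(0,255,255))
    for i in range(0,h,10): cv2.putText(o,str(y+i),(0,int(i*300/h)+4),0,.3,(0,255,255))
    return o
a=np.hstack([crop('scene0',430,260,80,60+0),crop('scene0',190,160,80,60)])
b=np.hstack([crop('scene0',280,205,80,60),crop('side0',265,385,120,90)])
cv2.imwrite('pics/z1.png',np.vstack([a,b]))
a=np.hstack([crop('side0',205,130,96,72),crop('side0',250,220,100,75)])
cv2.imwrite('pics/z2.png',a)
# card green mask
for fn in('scene0','side0'):
    im=cv2.imread('pics/'+fn+'.png').astype(int);m=((im[...,1]-im[...,2]>12)&(im[...,1]-im[...,0]>5)).astype('uint8')
    n,l,s,c=cv2.connectedComponentsWithStats(m)
    for i in range(1,n):
        if s[i,4]>60: print(fn,s[i],cv2.boxPoints(cv2.minAreaRect(np.argwhere(l==i)[:,::-1].astype(np.float32))).round(1).tolist())
E
```

```text
scene0 [ 454  269   48   41 1013] [[450.6000061035156, 292.79998779296875], [460.6000061035156, 268.6000061035156], [502.70001220703125, 285.8999938964844], [492.70001220703125, 310.1000061035156]]
side0 [233 136  11  29  78] [[232.1999969482422, 136.1999969482422], [236.1999969482422, 135.10000610351562], [244.10000610351562, 163.6999969482422], [240.1999969482422, 164.8000030517578]]
```

View pics/z1.png

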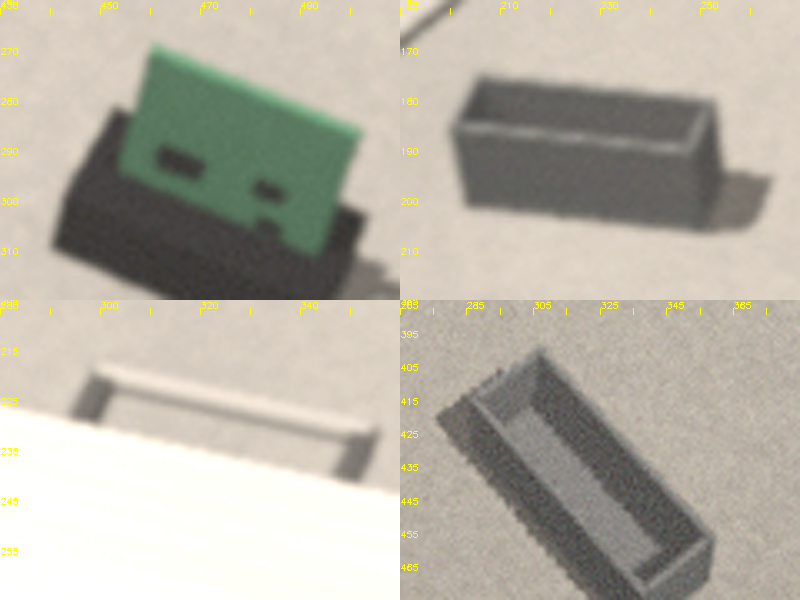

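View pics/z2.png

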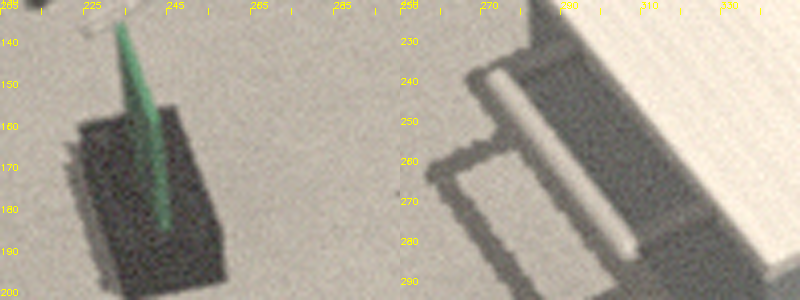

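The zooms show the card's top edge running (460.5,269)–(502,286) in the scene view and (233,136)–(240,157) in the side view. The caddy rim corners are (201,185), (206,175), (253,180) and (249,190) in scene. The bar runs (300,220)–(354,232) in scene and (272.5,239)–(307.5,283) in side.

```bash
python3 - <<'E'
from h import *
s=load('scene0');d=load('side0');np.set_printoptions(precision=4,suppress=True)
def show(n,cam,uv,z):
    P=onz(cam,uv,z);print(n,P[:,:2].tolist() and P[:,:2].round(4).tolist(),'mean',P.mean(0)[:2],'sides',[round(float(np.linalg.norm(P[i]-P[i-1])),4) for i in range(len(P))],'dir',np.degrees(np.arctan2(*(P[1]-P[0])[1::-1])).round(1))
show('card sc',s,[[460.5,269.5],[502,286]],.101)
show('card sd',d,[[233,136],[241,158]],.101)
show('caddy sc',s,[[201,185.5],[249,190],[253,180],[206,175.5]],.05)
show('caddy sd',d,[[286,415],[337,475],[359,457],[307,399.4]],.05)
show('bar sc',s,[[300,220.2],[354,231.8]],.093)
show('bar sd',d,[[272.5,238.7],[307.5,283]],.093)
show('reader sc base',s,[[454,281],[503,302]],.035)
show('reader sd',d,[[222,159],[246,155]],.035)
show('jar',s,[[433,243]],.0);show('jar lid sd',d,[[184,230]],.05)
show('pos',s,[[430,395]],.0)
show('plate sd',d,[[284,213],[371,179],[436,238],[341,287]],.102)
show('plate sc',s,[[275,228],[369,261],[332,327],[237,295]],.102)
E
```

```text
card sc [[0.4989, 0.2653], [0.498, 0.3432]] mean [0.4985 0.3043] sides [0.0779, 0.0779] dir 90.7
card sd [[0.4964, 0.3365], [0.4957, 0.2618]] mean [0.4961 0.2992] sides [0.0746, 0.0746] dir -90.5
caddy sc [[0.5139, -0.3504], [0.4698, -0.2457], [0.4357, -0.2597], [0.4792, -0.3649]] mean [ 0.4746 -0.3052] sides [0.0376, 0.1137, 0.0368, 0.1138] dir 112.9
caddy sd [[0.4317, -0.2689], [0.4728, -0.3775], [0.5109, -0.3625], [0.4688, -0.254]] mean [ 0.4711 -0.3157] sides [0.04, 0.1161, 0.0409, 0.1164] dir -69.3
bar sc [[0.5326, -0.0639], [0.5056, 0.0463]] mean [ 0.5191 -0.0088] sides [0.1134, 0.1134] dir 103.8
bar sd [[0.4988, 0.0389], [0.5271, -0.0745]] mean [ 0.5129 -0.0178] sides [0.1169, 0.1169] dir -76.0
reader sc base [[0.472, 0.254], [0.4733, 0.3531]] mean [0.4726 0.3035] sides [0.0991, 0.0991] dir 89.2
reader sd [[0.4694, 0.3508], [0.522, 0.3479]] mean [0.4957 0.3493] sides [0.0526, 0.0526] dir -3.1Traceback (most recent call last):
  File "<stdin>", line 13, in <module>
  File "<stdin>", line 4, in show
IndexError: index 1 is out of bounds for axis 0 with size 1
```

>>> {"name": "servo_tool", "arguments": {
  "increments": [
    [[4,-3.8,-1.8,0,8],[4,-7.6,-3.6,0,16],[4,-11.4,-5.4,0,24],[4,-15.2,-7.2,0,32],[4,-19,-9,0,40]]
  ],
  "newtons": 40
}}

```text
t: 0.65
tool_pos: [0.3498, 0.4464, 0.25]
tool_rot: [-1.54, -2.738, 0.001]
contact_force: [0.5, 0.3, 0.6]
opening: 0.0396
grip_force: 0.0
```

```bash
cat >> h.py <<'E'
def go(x,y,z,yaw):
    "cm shifts in the tool axes and turn (deg) from the present pose"
    o=ctrl.get_obs();M=R.from_rotvec(o['tool_rot']).as_matrix();y0=np.degrees(np.arctan2(M[1,1],M[0,1]))
    print('t',round(o['t'],2),'pos',o['tool_pos'].round(4),'yaw',y0.round(2),'open',round(o['opening'],4),'F',o['contact_force'].round(1),'grip',o['grip_force'],
     '\n shift cm',(100*(np.array([x,y,z])-o['tool_pos'])@M).round(2),'turn',round(y0-yaw,2))
E
python3 -c "
from h import *
go(.4975,.303,.22,.5)"
```

```text
t 0.65 pos [0.3498 0.4464 0.25  ] yaw 31.31 open 0.0396 F [0.5 0.3 0.6] grip 0.0 
 shift cm [-19.93   5.17   3.  ] turn 30.81
```

>>> {"name": "servo_tool", "arguments": {
  "increments": [
    [[4,-4,1,0,7],[4,-8,2,0,14],[4,-12,3.1,0,21],[4,-16,4.1,0,28],[4,-19.9,5.2,0,30.8]]
  ]
}}

```text
t: 1.15
tool_pos: [0.4985, 0.3041, 0.25]
tool_rot: [-2.209, -2.233, 0.001]
contact_force: [0.5, 0.6, 0.2]
opening: 0.0402
grip_force: 0.0
```

>>> {"name": "servo_tool", "arguments": {
  "increments": [
    [[4,0,0,0,0],[4,0,0,0,0]]
  ]
}}

```text
t: 1.35
tool_pos: [0.4978, 0.305, 0.2498]
tool_rot: [-2.206, -2.235, 0.001]
contact_force: [0.0, 0.3, -0.5]
opening: 0.0403
grip_force: 0.0
```

```bash
python3 -c "
from h import *
go(.4975,.303,.22,.5)
d=grab('wrist','w1')
cv2.imwrite('pics/w1b.png',cv2.convertScaleAbs(cv2.imread('pics/w1.png'),alpha=1.6,beta=10))
print(proj(d,[[.4975,.263,.101],[.4975,.343,.101],[.4975,.303,.101]]))"
```

```text
t 1.35 pos [0.4978 0.305  0.2498] yaw 0.74 open 0.0403 F [ 0.   0.3 -0.5] grip 0.0 
 shift cm [-0.2  -0.02  2.98] turn 0.24
[[318.18343067 279.11453133]
 [319.61490368 178.3105328 ]
 [318.86829986 230.88624438]]
```

View pics/w1b.png

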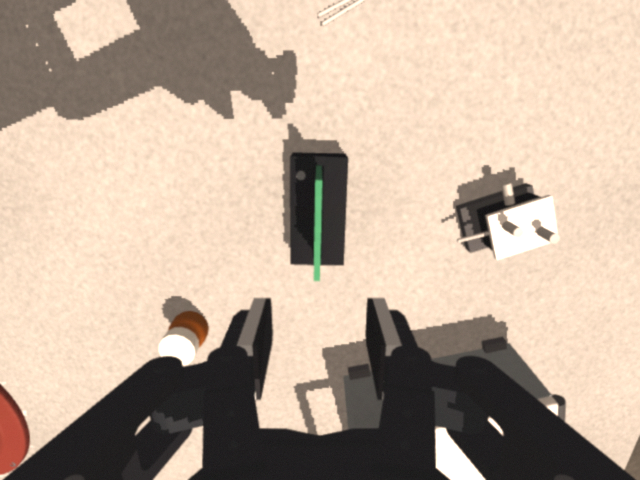

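The wrist view shows the card's top edge running from about (317,280) to (319,175), within a pixel or two of the prediction. The reader is around (320,210) and the space beside it is clear. I'll measure it with a mask.

```bash
python3 - <<'E'
from h import *
d=load('w1');im=d['img'].astype(int);m=((im[...,1]-im[...,0]>15)&(im[...,1]-im[...,2]>5)).astype('uint8')
m[300:]=0
ys,xs=np.nonzero(m);print(ys.min(),ys.max(),len(ys))
a=xs[ys>=ys.max()-2].mean();b=xs[(ys>=185)&(ys<=190)].mean()
for r in (ys.max(),250,220,190,ys.min()+2): print(r,xs[ys==r])
print(onz(d,[[a+.5,ys.max()+1],[b+.5,188]],.101), onz(d,[[318,ys.min()]],.101))
g=np.array([[291,154],[347,154],[344,265],[291,265]]);print(onz(d,g,.035),onz(d,g,.035).mean(0))
go(.4975,.303,.08,.5)
E
```

```text
166 280 863
280 [314 315 316 317 318 319]
250 [313 314 315 316 317 318 319 320]
220 [314 315 316 317 318 319 320 321]
190 [314 315 316 317 318 319 320 321 322]
168 [317 318 319 320]
[[0.49657934 0.26134877 0.101     ]
 [0.49678261 0.33586619 0.101     ]] [[0.49620851 0.35188591 0.101     ]]
[[0.47195641 0.35413028 0.035     ]
 [0.52168554 0.35480992 0.035     ]
 [0.52261359 0.24884767 0.035     ]
 [0.47100994 0.24811334 0.035     ]] [0.49681637 0.3014753  0.035     ]
t 1.4 pos [0.4972 0.3057 0.2499] yaw 0.83 open 0.0403 F [-0.1 -0.2 -0. ] grip 0.0 
 shift cm [-0.27  0.05 16.99] turn 0.33
```

>>> {"name": "servo_tool", "arguments": {
  "increments": [
    [[4,-0.4,-0.05,4.5,0.6],[4,-0.4,-0.05,9,0.6],[4,-0.4,-0.05,12,0.6],[4,-0.4,-0.05,12,0.6],[4,-0.4,-0.05,12,0.6]]
  ]
}}

```text
t: 1.9
tool_pos: [0.4964, 0.3025, 0.1306]
tool_rot: [-2.215, -2.227, 0.001]
contact_force: [0.9, 0.8, 1.3]
opening: 0.0401
grip_force: 0.0
```

```bash
python3 -c "
from h import *
go(.4967,.302,.08,.2)"
```

```text
t 1.9 pos [0.4964 0.3025 0.1306] yaw 0.32 open 0.0401 F [0.9 0.8 1.3] grip 0.0 
 shift cm [-0.05  0.03  5.06] turn 0.12
```

>>> {"name": "servo_tool", "arguments": {
  "increments": [
    [[4,0,0,2,0.1],[4,0,0,4,0.1],[4,0,0,5,0.1],[4,0,0,5,0.1],[4,0,0,5,0.1]]
  ]
}}

```text
t: 2.4
tool_pos: [0.4981, 0.3022, 0.0822]
tool_rot: [2.218, 2.223, 0.004]
contact_force: [0.3, -0.5, 0.0]
opening: 0.0401
grip_force: 0.0
```

>>> {"name": "servo_tool", "arguments": {
  "increments": [
    [[2,0,0,0,0],[1,0,0,0,0],[0.3,0,0,0,0],[0.3,0,0,0,0],[0.3,0,0,0,0]]
  ],
  "newtons": 30
}}

```text
t: 2.9
tool_pos: [0.4978, 0.3019, 0.0815]
tool_rot: [2.219, 2.223, 0.002]
contact_force: [-1.6, -0.4, 6.0]
opening: 0.0047
grip_force: 30.7
```

>>> {"name": "servo_tool", "arguments": {
  "increments": [
    [[0.3,0,0,-1,0],[0.3,0,0,-2,0],[0.3,0,0,-3,0],[0.3,0,0,-4,0],[0.3,0,0,-5,0]]
  ]
}}

```text
t: 3.4
tool_pos: [0.4973, 0.3016, 0.1314]
tool_rot: [2.219, 2.224, 0.001]
contact_force: [-0.9, 0.4, -0.9]
opening: 0.0047
grip_force: 29.7
```

>>> {"name": "servo_tool", "arguments": {
  "increments": [
    [[0.3,0,0,-2,0],[0.3,0,0,-4.5,0],[0.3,0,0,-8,0],[0.3,0,0,-12,0],[0.3,0,0,-12,0]]
  ]
}}

```text
t: 3.9
tool_pos: [0.5001, 0.3029, 0.2588]
tool_rot: [2.216, 2.22, 0.019]
contact_force: [0.2, -0.7, 0.1]
opening: 0.0048
grip_force: 29.8
```

```bash
python3 -c "
from h import *
go(.472,-.311,.25,21.5)
a=grab('scene','s1')
import numpy as np
im=a['img'].astype(int);m=(im[...,1]-im[...,0]>12)&(im[...,1]-im[...,2]>5);ys,xs=np.nonzero(m);k=(ys<300);print(xs[k].min(),xs[k].max(),ys[k].min(),ys[k].max(),k.sum())
print(proj(a,[[.4967,.262,.155],[.4967,.342,.155],[.4967,.262,.25],[.4967,.342,.25]]))
"
```

```text
t 3.9 pos [0.5001 0.3029 0.2588] yaw 0.12 open 0.0048 F [ 0.2 -0.7  0.1] grip 29.815401434898376 
 shift cm [-61.39  -2.95   0.52] turn -21.38
470 526 197 254 1273
[[464.6329732  247.53386293]
 [508.90973767 264.83182015]
 [475.27262756 207.11536263]
 [523.42893066 224.43862973]]
```

>>> {"name": "servo_tool", "arguments": {
  "increments": [
    [[0.3,-3,-0.1,0,0],[0.3,-7.5,-0.3,0,0],[0.3,-12,-0.6,0,0],[0.3,-16.5,-0.8,0,0],[0.3,-21,-1,0,0]]
  ]
}}

```text
t: 4.45
tool_pos: [0.4865, 0.09, 0.249]
tool_rot: [-2.217, -2.223, 0.002]
contact_force: [0.9, -0.4, 0.7]
opening: 0.0047
grip_force: 29.7
```

>>> {"name": "servo_tool", "arguments": {
  "increments": [
    [[0.3,-4.5,-0.2,0,0],[0.3,-9,-0.4,0,0],[0.3,-13.5,-0.6,0,0],[0.3,-18,-0.8,0,0],[0.3,-22,-1,0,0]]
  ]
}}

```text
t: 4.95
tool_pos: [0.4769, -0.1302, 0.2491]
tool_rot: [-2.219, -2.222, 0.001]
contact_force: [0.7, 0.5, -1.1]
opening: 0.0046
grip_force: 29.7
```

>>> {"name": "servo_tool", "arguments": {
  "increments": [
    [[0.3,-4.5,-0.2,0,-5],[0.3,-8,-0.4,0,-10],[0.3,-10,-0.6,0,-16],[0.3,-10,-0.6,0,-21.4],[0.3,-10,-0.6,0,-21.4]]
  ]
}}

```text
t: 5.45
tool_pos: [0.4714, -0.2288, 0.2488]
tool_rot: [-1.768, -2.593, -0.0]
contact_force: [-0.3, -0.1, -1.4]
opening: 0.0045
grip_force: 29.7
```

```bash
python3 -c "
from h import *
d=grab('wrist','w2')
go(.472,-.311,.25,21.5)
cv2.imwrite('pics/w2b.png',cv2.convertScaleAbs(cv2.imread('pics/w2.png'),alpha=1.8,beta=10))"
```

```text
t 5.5 pos [ 0.4717 -0.2283  0.249 ] yaw 21.38 open 0.0047 F [-0.1  0.9 -1.1] grip 29.745668470859528 
 shift cm [-7.71 -2.98 -0.11] turn -0.12
```

View pics/w2b.png

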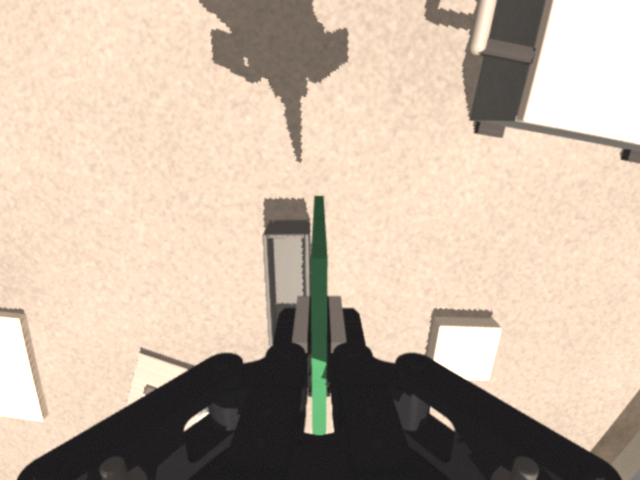

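The wrist view shows the caddy's far end rim at about (264,235)–(310,235), its left outer edge going down to (269,345). It is well aligned with the held card, which sits at x≈319.

```bash
python3 - <<'E'
from h import *
d=load('w2');P=onz(d,[[264,235],[310,235],[269,345]],.05);print(P)
n=P[1]-P[0];print(np.linalg.norm(n),np.degrees(np.arctan2(n[1],n[0])));l=P[2]-P[0];print(np.degrees(np.arctan2(l[1],l[0])))
for yaw in(21.5,20.5,22):
    a=np.radians(yaw);y=np.array([np.cos(a),np.sin(a),0]);x=np.array([-y[1],y[0],0])
    print(yaw,(P[0]+P[1])/2-.059*x)
im=d['img'];g=im.astype(int).sum(2)
for r in (250,275,300): print(r,g[r,255:330].tolist())
for c in (275,287,300): print(c,g[222:250,c].tolist())
E
```

```text
[[ 0.43216471 -0.26610365  0.05      ]
 [ 0.47089272 -0.25085668  0.05      ]
 [ 0.47403525 -0.37403399  0.05      ]]
0.041621249958621855 21.489235963576178
-68.79671890515287
21.5 [ 0.47315229 -0.3133748   0.05      ]
20.5 [ 0.47219095 -0.31374382  0.05      ]
22 [ 0.47363051 -0.31318401  0.05      ]
250 [358, 363, 361, 365, 367, 369, 369, 355, 299, 262, 269, 241, 171, 119, 105, 106, 103, 107, 157, 237, 275, 279, 283, 281, 282, 278, 283, 282, 283, 283, 281, 283, 284, 283, 283, 285, 284, 286, 287, 285, 286, 284, 287, 286, 287, 285, 269, 202, 133, 135, 197, 248, 264, 225, 165, 157, 121, 89, 80, 82, 77, 78, 79, 83, 79, 78, 79, 76, 82, 83, 88, 160, 292, 352, 367]
275 [362, 361, 361, 370, 377, 370, 371, 370, 356, 304, 262, 264, 252, 196, 128, 105, 100, 102, 106, 155, 233, 276, 280, 285, 285, 284, 284, 281, 285, 285, 284, 284, 285, 283, 284, 284, 284, 285, 287, 289, 288, 287, 287, 288, 288, 288, 273, 224, 159, 140, 185, 240, 260, 237, 165, 109, 99, 96, 96, 91, 97, 96, 95, 95, 96, 94, 94, 99, 95, 99, 99, 150, 263, 344, 366]
300 [369, 371, 364, 368, 374, 371, 373, 373, 375, 365, 327, 277, 261, 267, 230, 161, 113, 102, 104, 103, 135, 224, 270, 281, 280, 282, 283, 281, 287, 284, 282, 282, 283, 285, 283, 286, 285, 284, 284, 284, 278, 254, 200, 172, 165, 169, 166, 167, 163, 168, 169, 165, 163, 151, 104, 62, 77, 97, 99, 98, 96, 95, 100, 96, 101, 97, 99, 95, 98, 100, 99, 89, 70, 80, 136]
275 [97, 98, 100, 100, 97, 97, 96, 96, 102, 96, 98, 117, 160, 204, 235, 251, 251, 269, 276, 278, 275, 276, 272, 275, 277, 275, 273, 272]
287 [97, 94, 98, 97, 97, 98, 97, 97, 96, 97, 98, 120, 167, 211, 242, 270, 276, 283, 281, 284, 286, 281, 286, 284, 284, 281, 284, 281]
300 [101, 96, 98, 97, 99, 95, 96, 97, 96, 96, 103, 128, 179, 231, 263, 270, 270, 267, 266, 272, 281, 284, 281, 276, 269, 272, 283, 287]
```

```bash
python3 -c "
from h import *
go(.473,-.313,.25,21.4)"
```

```text
t 5.5 pos [ 0.4717 -0.2283  0.249 ] yaw 21.38 open 0.0047 F [-0.1  0.9 -1.1] grip 29.745668470859528 
 shift cm [-7.93 -2.96 -0.11] turn -0.02
```

>>> {"name": "servo_tool", "arguments": {
  "increments": [
    [[0.3,-3,-1,0,0],[0.3,-6,-2,0,0],[0.3,-7.9,-3,0,0],[0.3,-7.9,-3,2,0],[0.3,-7.9,-3,5,0]]
  ]
}}

```text
t: 6.0
tool_pos: [0.4744, -0.3139, 0.2017]
tool_rot: [1.768, 2.592, -0.001]
contact_force: [0.7, 0.3, 0.1]
opening: 0.0046
grip_force: 29.7
```

>>> {"name": "servo_tool", "arguments": {
  "increments": [
    [[0.3,0,0,2,0],[0.3,0,0,4,0],[0.3,0,0,5,0],[0.3,0,0,5,0]]
  ]
}}

```text
t: 6.4
tool_pos: [0.4725, -0.3116, 0.1481]
tool_rot: [-1.766, -2.593, -0.001]
contact_force: [0.2, -0.2, -0.4]
opening: 0.0047
grip_force: 29.7
```

```bash
python3 -c "
from h import *
go(.473,-.313,.083,21.4)"
```

```text
t 6.4 pos [ 0.4725 -0.3116  0.1481] yaw 21.51 open 0.0047 F [ 0.2 -0.2 -0.4] grip 29.744136035442352 
 shift cm [-0.17  0.01  6.51] turn 0.11
```

>>> {"name": "servo_tool", "arguments": {
  "increments": [
    [[0.3,-0.1,0,1.5,0],[0.3,-0.1,0,3.5,0],[0.3,-0.1,0,5,0],[0.3,-0.1,0,5.8,0],[0.3,-0.1,0,5.8,0]]
  ]
}}

```text
t: 6.9
tool_pos: [0.4731, -0.3133, 0.0908]
tool_rot: [-1.766, -2.595, -0.0]
contact_force: [0.6, 0.3, -0.9]
opening: 0.0046
grip_force: 29.7
```

>>> {"name": "servo_tool", "arguments": {
  "increments": [
    [[0.3,0,0,0.3,0],[0.3,0,0,0.6,0],[0.3,0,0,0.6,0]]
  ]
}}

```text
t: 7.2
tool_pos: [0.4738, -0.3141, 0.0865]
tool_rot: [1.767, 2.597, -0.0]
contact_force: [-0.6, 0.5, -0.7]
opening: 0.0048
grip_force: 29.7
```

>>> {"name": "servo_tool", "arguments": {
  "increments": [
    [[0.3,0,0,0.2,0],[0.3,0,0,0.3,0],[0.3,0,0,0.3,0],[0.3,0,0,0.3,0]]
  ]
}}

```text
t: 7.6
tool_pos: [0.4737, -0.3139, 0.0833]
tool_rot: [1.768, 2.597, -0.0]
contact_force: [0.7, -0.0, -0.4]
opening: 0.0048
grip_force: 29.7
```

>>> {"name": "servo_tool", "arguments": {
  "increments": [
    [[1,0,0,0,0],[2,0,0,0,0],[4,0,0,0,0],[6,0,0,0,0],[6,0,0,0,0]]
  ]
}}

```text
t: 8.1
tool_pos: [0.4737, -0.3139, 0.0833]
tool_rot: [1.768, 2.597, -0.0]
contact_force: [-0.3, -0.9, -0.3]
opening: 0.0601
grip_force: 0.0
```

>>> {"name": "servo_tool", "arguments": {
  "increments": [
    [[6,0,0,-1.5,0],[6,0,0,-4.5,0],[6,0,0,-9,0],[6,0,0,-13,0],[6,0,0,-16,0]]
  ]
}}

```text
t: 8.6
tool_pos: [0.4744, -0.3144, 0.2481]
tool_rot: [1.765, 2.593, -0.001]
contact_force: [0.6, -0.0, 0.5]
opening: 0.0599
grip_force: 0.0
```

```bash
python3 - <<'E'
from h import *
go(.516,-.013,.24,14)
a=grab('scene','s2');b=grab('side','d2')
f=lambda d,x,y,w,h:cv2.resize(cv2.convertScaleAbs(d['img'][y:y+h,x:x+w,::-1].copy(),alpha=1.8,beta=10),(400,300),interpolation=cv2.INTER_CUBIC)
cv2.imwrite('pics/z3.png',np.hstack([f(a,180,130,120,90),f(b,250,370,144,108)]))
E
```

```text
t 8.6 pos [ 0.4744 -0.3144  0.2481] yaw 21.52 open 0.0599 F [ 0.6 -0.   0.5] grip 0.0 
 shift cm [26.52 14.93  0.73] turn 7.52
```

View pics/z3.png

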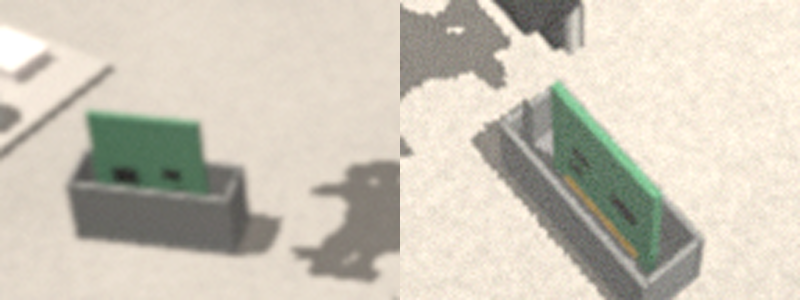

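The card stands in the caddy in both views: in scene the card is at crop (150,150) inside the rim, and in side it is upright inside the walls. On to the bar.

>>> {"name": "servo_tool", "arguments": {
  "increments": [
    [[3.2,2.5,1.4,0,0],[3.2,6.5,3.6,0,0],[3.2,10.5,5.8,0,0],[3.2,14.5,8.1,0,0],[3.2,18.5,10.3,0,0]]
  ]
}}

```text
t: 9.2
tool_pos: [0.5013, -0.1022, 0.2433]
tool_rot: [-1.768, -2.597, -0.0]
contact_force: [1.3, -0.3, -0.4]
opening: 0.0319
grip_force: 0.0
```

>>> {"name": "servo_tool", "arguments": {
  "increments": [
    [[3.2,3.5,2,0,2.5],[3.2,6.5,3.6,0,5],[3.2,8,4.6,0,7.5],[3.2,8,4.6,0,7.5],[3.2,8,4.6,0,7.5]]
  ]
}}

```text
t: 9.7
tool_pos: [0.5149, -0.0127, 0.2432]
tool_rot: [-1.932, -2.477, 0.001]
contact_force: [0.2, -0.3, 0.7]
opening: 0.0321
grip_force: 0.0
```

```bash
python3 - <<'E'
from h import *
d=grab('wrist','w3');go(.516,-.013,.15,14)
cv2.imwrite('pics/w3b.png',cv2.convertScaleAbs(cv2.imread('pics/w3.png'),alpha=1.3,beta=5))
E
```

```text
t 9.75 pos [ 0.5149 -0.0132  0.2432] yaw 14.03 open 0.0318 F [-0.4  0.2  0.3] grip 0.0 
 shift cm [-0.    0.12  9.32] turn 0.03
```

View pics/w3b.png

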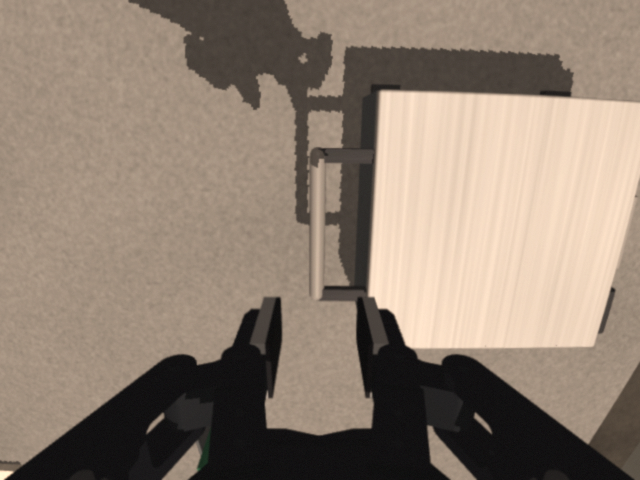

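The wrist view shows the bar running from (318,150) to (317,299), parallel to the image's vertical, with the plate edge at x≈370.

```bash
python3 - <<'E'
from h import *
d=load('w3');g=d['img'].astype(int).sum(2)
rows=np.arange(175,285,10)
uv=[]
for r in rows:
    s=g[r,300:335];t=(s.max()+np.median(g[r,300:306]))/2
    k=np.nonzero(np.abs(s-np.median(g[r,280:300]))>25)[0];uv.append([300+k.mean()+.5,r]);print(r,s.tolist()) if r in(175,225,275) else 0
P=onz(d,[[318.5,150],[317.5,299]],.092);print(P,P.mean(0),np.linalg.norm(P[1]-P[0]));v=P[0]-P[1];print(np.degrees(np.arctan2(v[1],v[0])))
m=P.mean(0);a=np.arctan2(v[1],v[0])-np.pi/2
print('station centre',m[:2]+.14*np.array([np.cos(a),np.sin(a)]),'plate corners',onz(d,[[377,91],[595,346]],.102),onz(d,[[377,91],[595,346]],.102).mean(0))
go(m[0],m[1],.09,np.degrees(a))
E
```

```text
175 [141, 140, 138, 135, 139, 138, 143, 181, 251, 249, 226, 246, 279, 311, 332, 350, 368, 389, 395, 379, 367, 349, 333, 319, 294, 278, 304, 318, 319, 317, 317, 324, 330, 335, 335]
225 [298, 298, 304, 309, 302, 300, 295, 288, 240, 202, 216, 257, 294, 321, 340, 361, 384, 402, 400, 381, 355, 340, 322, 301, 267, 235, 222, 223, 239, 265, 291, 303, 297, 268, 242]
275 [322, 317, 313, 306, 302, 301, 299, 301, 284, 236, 233, 270, 305, 328, 347, 376, 398, 407, 392, 367, 343, 328, 300, 281, 299, 313, 316, 311, 312, 309, 308, 303, 306, 309, 312]
[[ 0.50013561  0.04344892  0.092     ]
 [ 0.52834746 -0.07199599  0.092     ]] [ 0.51424154 -0.01427353  0.092     ] 0.11884206303312682
103.7325148898109
station centre [0.65023958 0.01896099] plate corners [[ 0.52827297  0.09141273  0.102     ]
 [ 0.77127967 -0.05439666  0.102     ]] [0.64977632 0.01850804 0.102     ]
t 9.75 pos [ 0.5149 -0.0132  0.2432] yaw 14.03 open 0.0318 F [-0.4  0.2  0.3] grip 0.0 
 shift cm [-0.08 -0.08 15.32] turn 0.3
```

>>> {"name": "servo_tool", "arguments": {
  "increments": [
    [[3.2,-0.1,-0.1,3,0.3],[3.2,-0.1,-0.1,7,0.3],[3.2,-0.1,-0.1,11,0.3],[3.2,-0.1,-0.1,11,0.3],[3.2,-0.1,-0.1,11,0.3]]
  ]
}}

```text
t: 10.25
tool_pos: [0.5141, -0.0148, 0.1333]
tool_rot: [-1.941, -2.469, 0.001]
contact_force: [0.1, -0.2, 1.1]
opening: 0.032
grip_force: 0.0
```

```bash
python3 -c "
from h import *
go(.514,-.0143,.09,13.7)"
```

```text
t 10.25 pos [ 0.5141 -0.0148  0.1333] yaw 13.65 open 0.032 F [ 0.1 -0.2  1.1] grip 0.0 
 shift cm [0.05 0.01 4.33] turn -0.05
```

>>> {"name": "servo_tool", "arguments": {
  "increments": [
    [[3.2,0,0,1.5,0],[3.2,0,0,3,0],[3.2,0,0,4.3,0],[3.2,0,0,4.3,0],[3.2,0,0,4.3,0]]
  ]
}}

```text
t: 10.75
tool_pos: [0.5141, -0.0138, 0.0898]
tool_rot: [-1.94, -2.47, 0.001]
contact_force: [-0.7, -0.3, -0.0]
opening: 0.0319
grip_force: 0.0
```

>>> {"name": "servo_tool", "arguments": {
  "increments": [
    [[2,0,0,0,0],[1.4,0,0,0,0],[1,0,0,0,0],[1,0,0,0,0],[1,0,0,0,0]]
  ],
  "newtons": 20
}}

```text
t: 11.25
tool_pos: [0.5137, -0.0142, 0.0906]
tool_rot: [-1.939, -2.47, 0.003]
contact_force: [-5.2, -1.8, 3.1]
opening: 0.0115
grip_force: 19.7
```

```bash
python3 -c "
from h import *
go(.514,-.0143,.09,13.7)"
```

```text
t 11.25 pos [ 0.5137 -0.0142  0.0906] yaw 13.72 open 0.0115 F [-5.2 -1.8  3.1] grip 19.65538501739502 
 shift cm [-0.01  0.03  0.06] turn 0.02
```

>>> {"name": "servo_tool", "arguments": {
  "increments": [
    [[1,0,0.02,-0.96,0],[1,0,0.08,-1.92,0],[1,0,0.17,-2.87,0],[1,0,0.31,-3.82,0],[1,0,0.48,-4.77,0]]
  ]
}}

```text
t: 11.75
tool_pos: [0.5181, -0.0132, 0.1386]
tool_rot: [-1.939, -2.47, 0.004]
contact_force: [-4.1, -3.7, -1.7]
opening: 0.011
grip_force: 19.5
```

```bash
cat >> h.py <<'E'
def ang():
    o=ctrl.get_obs();p=o['tool_pos'];H=np.array([.7472,.0426]);u=np.array([.9716,.2368])
    a=(H-p[:2])@u;z=p[2]-.09;print('t',round(o['t'],2),'angle',round(float(np.arctan2(z,a)),4),'radius',round(float(np.hypot(z,a)),4),'F',o['contact_force'].round(1),'open',round(o['opening'],4),o['grip_force'])
E
python3 -c "
from h import *
ang()"
```

```text
t 11.75 angle 0.2031 radius 0.2408 F [-4.1 -3.7 -1.7] open 0.011 19.547663927078247
```

>>> {"name": "servo_tool", "arguments": {
  "increments": [
    [[1,0,0.27,-1.17,0],[1,0,0.59,-2.32,0],[1,0,0.98,-3.46,0],[1,0,1.42,-4.58,0],[1,0,1.91,-5.67,0]]
  ]
}}

```text
t: 12.25
tool_pos: [0.5359, -0.0089, 0.1958]
tool_rot: [-1.939, -2.468, 0.007]
contact_force: [-8.1, -4.6, 2.4]
opening: 0.0112
grip_force: 19.6
```

>>> {"name": "servo_tool", "arguments": {
  "increments": [
    [[1,0,0.55,-1.07,0],[1,0,1.15,-2.11,0],[1,0,1.8,-3.11,0],[1,0,2.51,-4.09,0],[1,0,3.26,-5.02,0]]
  ]
}}

```text
t: 12.75
tool_pos: [0.5675, -0.0014, 0.2482]
tool_rot: [-1.939, -2.468, 0.008]
contact_force: [-14.4, -6.0, 10.1]
opening: 0.0106
grip_force: 19.9
```

```bash
python3 -c "
from h import *
ang()
d=grab('scene','s3')
cv2.imwrite('pics/s3b.png',cv2.resize(cv2.convertScaleAbs(d['img'][100:360,180:460,::-1].copy(),alpha=1.6,beta=5),None,fx=2,fy=2))"
```

```text
t 12.75 angle 0.7073 radius 0.2434 F [-14.4  -6.   10.1] open 0.0106 19.870893359184265
```

View pics/s3b.png

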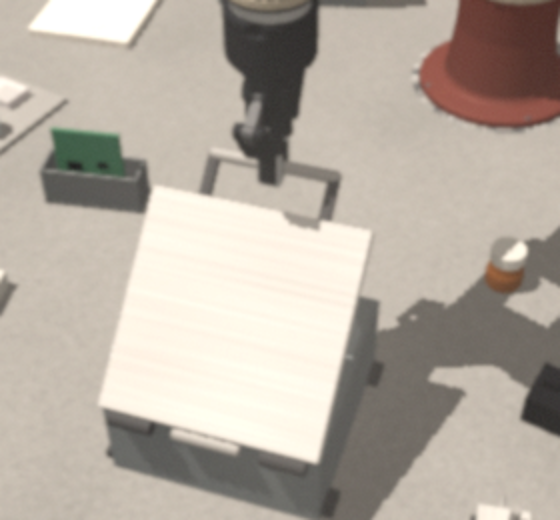

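The scene crop shows the cover held at about 40°, with the bar gripped near its middle at (270,170) and the card still in the caddy. The tool is loaded radially outward, so I'll widen the arc slightly.

>>> {"name": "servo_tool", "arguments": {
  "increments": [
    [[1,0,0.7,-1.0,0],[1,0,1.5,-1.9,0],[1,0,2.3,-2.75,0],[1,0,3.2,-3.55,0],[1,0,3.2,-3.55,0]]
  ]
}}

```text
t: 13.3
tool_pos: [0.6019, 0.0069, 0.2842]
tool_rot: [1.937, 2.467, 0.004]
contact_force: [-5.9, -4.6, 5.7]
opening: 0.011
grip_force: 20.8
```

```bash
python3 -c "
from h import *
ang();d=grab('side','d4');print(proj(d,[[.7472,.0426,.09]]))"
```

```text
t 13.3 angle 0.9144 radius 0.2451 F [-5.9 -4.6  5.7] open 0.011 20.794435143470764
[[401.34004278 208.47925606]]
```

```bash
cat >> h.py <<'E'
U=np.array([.9716,.2368,0]);V=np.array([-.2368,.9716,0]);HH=np.array([.7472,.0426,.09])
def corner(d,uv,side):
    "plate angle from its top front corner at station y=side*0.1"
    c,v=ray(d,uv);v=v[0];n=HH+V*.1*side;t=((n-c)@V)/(v@V);p=c+v*t-n
    a,z=-p@U,p[2];return np.arctan2(z,a)-np.arctan2(.012,.2),np.hypot(a,z)
E
python3 - <<'E'
from h import *
d=load('s3');print(corner(d,[256,195],-1),corner(d,[366,216],1))
for fn in('s3',):
    d=load(fn)
b=load('d4');s=grab('scene','s4');ang()
# plate mask: bright
for n,d in(('s3',load('s3')),('s4',s),('d4',b)):
    g=d['img'].min(2);m=(g>105).astype('uint8')
    k,l,st,c=cv2.connectedComponentsWithStats(m)
    i=max((j for j in range(1,k) if 150<c[j][0]<480 and 130<c[j][1]<350),key=lambda j:st[j,4])
    cn=cv2.findContours((l==i).astype('uint8'),0,2)[0];h=cv2.convexHull(max(cn,key=cv2.contourArea));print(n,st[i],cv2.approxPolyDP(h,5,True)[:,0].tolist())
E
```

```text
(np.float64(0.655274934855529), np.float64(0.19453903320636542)) (np.float64(0.6510317426434026), np.float64(0.19794564522695327))
t 13.4 angle 0.9067 radius 0.245 F [-4.6 -3.5  7.9] open 0.0107 20.903393626213074
s3 [   63    47   558   420 99509] [[620, 243], [577, 409], [263, 466], [73, 343], [63, 167], [212, 64], [262, 47], [396, 87], [584, 178]]
s4 [     5     45    635    435 122520] [[11, 190], [225, 56], [260, 45], [401, 84], [602, 181], [625, 240], [639, 323], [577, 409], [450, 467], [281, 478], [53, 330], [5, 267]]
d4 [341 156  99  83 832] [[341, 157], [358, 160], [439, 238], [388, 203]]
```

```bash
python3 - <<'E'
from h import *
def crop(fn,x,y,w,h,W,H):
    im=load(fn)['img'][y:y+h,x:x+w,::-1].copy()
    o=cv2.resize(cv2.convertScaleAbs(im,alpha=1.6,beta=5),(W,H),interpolation=cv2.INTER_CUBIC)
    for i in range(0,w,10):
        p=int(i*W/w);cv2.line(o,(p,0),(p,4),(0,0,255))
        if i%20==0: cv2.putText(o,str(x+i),(p,14),0,.32,(0,0,255))
    for i in range(0,h,10):
        p=int(i*H/h);cv2.line(o,(0,p),(4,p),(0,0,255))
        if i%20==0: cv2.putText(o,str(y+i),(5,p+4),0,.32,(0,0,255))
    return o
cv2.imwrite('pics/z5.png',np.hstack([crop('s4',230,140,160,240,400,600),crop('d4',300,80,160,240,400,600)]))
s=load('s4');d=load('d4')
for th in (.85,.91):
    P=[HH+V*.1*sg-U*(.2*np.cos(th)+.012*np.sin(th))+np.array([0,0,.2*np.sin(th)+.012*np.cos(th)]) if 0 else HH+V*.1*sg+U*(-.2*np.cos(th)+.012*np.sin(th))+np.array([0,0,.2*np.sin(th)+.012*np.cos(th)]) for sg in(-1,1)]
    Q=[HH+V*.1*sg for sg in(-1,1)]
    print(th,proj(s,P).round(1).tolist(),proj(d,P).round(1).tolist(),proj(s,Q).round(1).tolist(),proj(d,Q).round(1).tolist())
E
```

```text
0.85 [[248.9, 189.9], [362.8, 213.5]] [[388.6, 202.6], [317.5, 132.5]] [[230.3, 302.4], [339.6, 330.6]] [[435.8, 242.4], [370.1, 177.8]]
0.91 [[246.1, 190.1], [361.5, 214.1]] [[394.2, 196.8], [322.4, 127.3]] [[230.3, 302.4], [339.6, 330.6]] [[435.8, 242.4], [370.1, 177.8]]
```

View pics/z5.png

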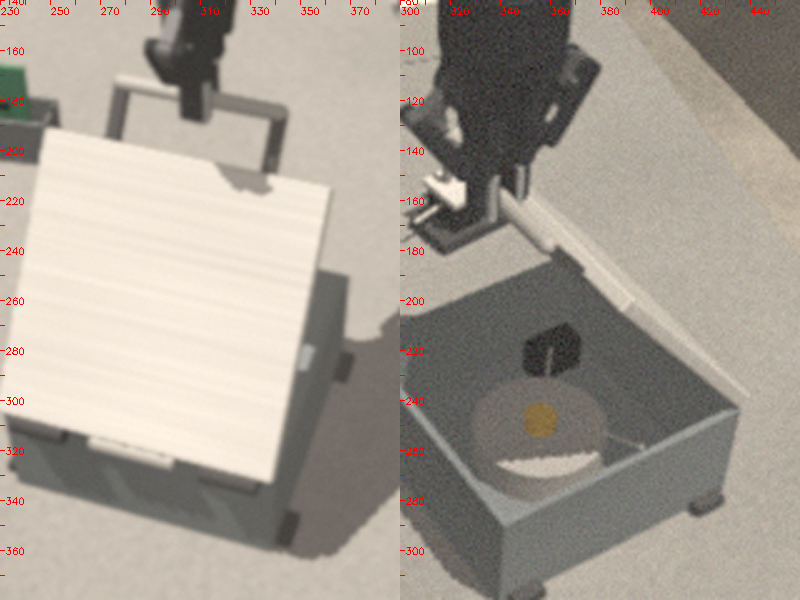

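```bash
python3 - <<'E'
from h import *
d=load('d4');print(corner(d,[394,199.3],-1),corner(d,[392.8,201],-1)); a,r=corner(d,[388.8,204.8],-1);print('bottom',a+np.arctan2(.012,.2),r)
s=load('s4');print(corner(s,[248,191.2],-1),corner(s,[362,214.8],1))
for r in (185,190,195,200,205,210): print(r,d['img'][r,375:405].astype(int).sum(1).tolist())
E
```

```text
(np.float64(0.895822731603188), np.float64(0.19591435383974487)) (np.float64(0.8801627198526627), np.float64(0.19495810695266702))
bottom 0.8980102902417759 0.19565511012338718
(np.float64(0.8646360582216125), np.float64(0.19810884860110417)) (np.float64(0.877254190194176), np.float64(0.19856861156536482))
185 [369, 370, 378, 391, 378, 363, 350, 345, 355, 356, 355, 322, 318, 322, 324, 312, 321, 317, 322, 323, 316, 314, 311, 326, 311, 328, 327, 327, 327, 322]
190 [352, 366, 360, 358, 362, 359, 376, 376, 389, 376, 359, 344, 344, 353, 354, 354, 332, 320, 323, 329, 317, 326, 315, 331, 328, 312, 318, 322, 321, 316]
195 [174, 146, 165, 205, 289, 334, 360, 366, 362, 364, 364, 359, 376, 386, 377, 372, 350, 351, 356, 356, 359, 329, 324, 328, 321, 308, 321, 319, 320, 331]
200 [170, 164, 169, 153, 156, 167, 153, 170, 215, 284, 336, 361, 361, 366, 357, 370, 386, 361, 376, 344, 362, 364, 348, 354, 352, 357, 340, 323, 325, 327]
205 [167, 166, 167, 161, 161, 160, 172, 164, 135, 151, 150, 159, 172, 194, 244, 278, 286, 306, 319, 320, 320, 309, 314, 327, 344, 349, 353, 362, 350, 354]
210 [156, 146, 163, 154, 162, 164, 151, 136, 168, 160, 141, 171, 171, 176, 154, 149, 147, 168, 148, 193, 226, 283, 298, 303, 298, 308, 316, 302, 311, 333]
```

The last crop shows the plate's front corner at (394,199) in side and (248,191) / (362,215) in scene. These give a true angle of about 0.89 rad. It agrees with the bar sitting some 6 mm below the TCP in the pads, so I'll carry on past balance to about 1.18 rad.

>>> {"name": "servo_tool", "arguments": {
  "increments": [
    [[1,0,0.55,-0.45,0],[1,0,1.14,-0.87,0],[1,0,1.75,-1.29,0],[1,0,2.34,-1.67,0],[1,0,2.95,-2.05,0]]
  ]
}}

```text
t: 13.9
tool_pos: [0.6293, 0.0135, 0.3027]
tool_rot: [1.939, 2.469, 0.0]
contact_force: [-2.9, -5.4, 5.3]
opening: 0.0109
grip_force: 21.0
```

```bash
cat >> h.py <<'E'
def bar():
    o=ctrl.get_obs();p=o['tool_pos'];a=(HH-p)@U;z=np.sqrt(.24**2-a*a);print('d mm',round(1e3*(p[2]-.09-z),1),'true angle',round(float(np.arctan2(z,a)),4));ang()
E
python3 -c "
from h import *
bar()"
```

```text
d mm 5.7 true angle 1.0402
t 13.9 angle 1.0519 radius 0.2449 F [-2.9 -5.4  5.3] open 0.0109 21.01860612630844
```

>>> {"name": "servo_tool", "arguments": {
  "increments": [
    [[1,0,0.75,-0.42,0],[1,0,1.6,-0.85,0],[1,0,2.4,-1.22,0],[1,0,3.1,-1.54,0],[1,0,3.1,-1.54,0]]
  ]
}}

```text
t: 14.4
tool_pos: [0.6604, 0.0209, 0.3174]
tool_rot: [1.939, 2.468, 0.001]
contact_force: [-1.6, -5.4, 3.2]
opening: 0.0107
grip_force: 21.3
```

>>> {"name": "servo_tool", "arguments": {
  "increments": [
    [[1,0,0,0,0],[1,0,0,0,0]]
  ]
}}

```text
t: 14.6
tool_pos: [0.6597, 0.0207, 0.3172]
tool_rot: [1.939, 2.468, 0.001]
contact_force: [0.1, -6.0, 4.7]
opening: 0.0112
grip_force: 21.3
```

```bash
python3 - <<'E'
from h import *
bar();s=grab('scene','s6');d=grab('side','d6')
th=1.185
for t in (1.14,1.185,1.23):
    P=HH-.1*V+U*(-.2*np.cos(t)+.012*np.sin(t))+np.array([0,0,.2*np.sin(t)+.012*np.cos(t)]);print(t,proj(d,P))
    P=HH-.1*V+U*(-.2*np.cos(t))+np.array([0,0,.2*np.sin(t)]);print(' bottom',proj(d,P))
for r in (145,150,155,160,165,170,175,180,190,200): print(r,d['img'][r,400:440].astype(int).sum(1).tolist())
E
```

```text
d mm 4.7 true angle 1.1855
t 14.6 angle 1.1928 radius 0.2444 F [ 0.1 -6.   4.7] open 0.0112 21.258212327957153
1.14 [[417.40238633 176.63712719]]
 bottom [[411.25827015 181.66412958]]
1.185 [[422.09396493 173.15170431]]
 bottom [[415.89481017 177.96730581]]
1.23 [[426.80210933 169.84296089]]
 bottom [[420.56767556 174.4328226 ]]
145 [295, 291, 306, 296, 313, 296, 298, 301, 305, 312, 313, 300, 297, 299, 311, 298, 303, 306, 295, 307, 302, 304, 293, 305, 308, 303, 304, 308, 313, 308, 313, 303, 318, 316, 326, 323, 321, 322, 315, 312]
150 [313, 298, 312, 299, 301, 302, 304, 304, 303, 298, 299, 304, 298, 317, 316, 288, 302, 315, 297, 307, 312, 310, 294, 300, 305, 298, 302, 307, 317, 318, 299, 319, 310, 300, 306, 299, 307, 319, 308, 313]
155 [326, 331, 316, 311, 288, 298, 301, 292, 301, 284, 303, 314, 307, 309, 298, 303, 300, 306, 297, 299, 295, 305, 301, 304, 298, 297, 301, 303, 316, 311, 300, 315, 309, 317, 307, 304, 308, 306, 303, 317]
160 [179, 275, 371, 396, 395, 383, 343, 317, 292, 290, 300, 305, 317, 308, 307, 313, 302, 300, 306, 316, 302, 314, 308, 308, 305, 304, 307, 310, 320, 325,
[... 580 characters left out ...]
 313, 308, 318, 314, 320, 319, 295, 312, 318, 320, 311, 310, 318, 307, 300, 314, 307]
180 [197, 208, 201, 209, 184, 211, 204, 202, 204, 196, 202, 204, 206, 200, 189, 209, 212, 260, 287, 303, 306, 309, 309, 317, 317, 319, 315, 316, 316, 323, 310, 306, 321, 314, 322, 314, 321, 299, 301, 304]
190 [196, 211, 207, 195, 187, 194, 189, 201, 213, 202, 210, 200, 201, 209, 209, 200, 202, 199, 194, 206, 254, 285, 296, 301, 312, 305, 326, 313, 309, 315, 318, 307, 323, 318, 325, 322, 326, 325, 321, 307]
200 [216, 207, 190, 210, 192, 206, 199, 212, 195, 205, 205, 203, 183, 195, 202, 211, 202, 217, 196, 205, 212, 204, 214, 252, 279, 308, 302, 309, 324, 325, 319, 310, 324, 306, 310, 328, 315, 310, 310, 309]
```

>>> {"name": "servo_tool", "arguments": {
  "increments": [
    [[1,0,0.3,-0.12,0],[1,0,0.5,-0.2,0],[1,0,0.5,-0.2,0],[1,0,0.5,-0.2,0]]
  ]
}}

```text
t: 15.1
tool_pos: [0.6645, 0.0219, 0.319]
tool_rot: [1.939, 2.468, 0.0]
contact_force: [0.4, -5.2, 3.3]
opening: 0.0107
grip_force: 21.3
```

```bash
python3 -c "
from h import *
bar()"
```

```text
d mm 4.6 true angle 1.2076
t 15.1 angle 1.2143 radius 0.2443 F [ 0.4 -5.2  3.3] open 0.0107 21.26584768295288
```

>>> {"name": "servo_tool", "arguments": {
  "increments": [
    [[1,0,-0.6,0.24,0],[1,0,-1.3,0.56,0],[1,0,-2,0.9,0],[1,0,-2.7,1.26,0],[1,0,-3.4,1.65,0]]
  ]
}}

```text
t: 15.6
tool_pos: [0.6313, 0.014, 0.3023]
tool_rot: [1.939, 2.468, 0.002]
contact_force: [1.0, -5.3, 4.3]
opening: 0.011
grip_force: 21.5
```

```bash
python3 -c "
from h import *
bar()"
```

```text
d mm 4.1 true angle 1.0501
t 15.6 angle 1.0586 radius 0.2436 F [ 1.  -5.3  4.3] open 0.011 21.492050886154175
```

>>> {"name": "servo_tool", "arguments": {
  "increments": [
    [[1,0,-0.7,0.4,0],[1,0,-1.4,0.87,0],[1,0,-2.1,1.36,0],[1,0,-2.75,1.84,0],[1,0,-2.75,1.84,0]]
  ]
}}

```text
t: 16.1
tool_pos: [0.6035, 0.0074, 0.2824]
tool_rot: [1.941, 2.47, -0.002]
contact_force: [0.5, -5.5, 1.4]
opening: 0.0111
grip_force: 21.7
```

>>> {"name": "servo_tool", "arguments": {
  "increments": [
    [[1,0,0,0,0],[1,0,0,0,0],[1,0,0,0,0]]
  ]
}}

```text
t: 16.4
tool_pos: [0.6043, 0.0076, 0.2831]
tool_rot: [1.94, 2.47, -0.0]
contact_force: [0.6, -4.6, 1.3]
opening: 0.011
grip_force: 21.7
```

```bash
python3 - <<'E'
from h import *
bar();s=grab('scene','s7');d=grab('side','d7');bar()
for t in (.87,.913,.95):
    P=HH-.1*V+U*(-.2*np.cos(t)+.012*np.sin(t))+np.array([0,0,.2*np.sin(t)+.012*np.cos(t)]);Q=HH-.1*V+U*(-.2*np.cos(t))+np.array([0,0,.2*np.sin(t)]);print(t,proj(d,P),proj(d,Q))
for r in range(186,212,2): print(r,d['img'][r,376:412].astype(int).sum(1).tolist())
im=s['img'].astype(int);m=(im[...,1]-im[...,0]>12)&(im[...,1]-im[...,2]>5);ys,xs=np.nonzero(m[:,:300]);print('card',xs.min(),xs.max(),ys.min(),ys.max())
E
```

```text
d mm 3.5 true angle 0.9108
t 16.4 angle 0.9196 radius 0.2428 F [ 0.6 -4.6  1.3] open 0.011 21.657025516033173
d mm 3.4 true angle 0.9109
t 16.5 angle 0.9196 radius 0.2427 F [ 0.5 -4.8  0.9] open 0.0114 21.659033596515656
0.87 [[390.42757539 200.62986097]] [[385.01436332 206.57401936]]
0.913 [[394.51858569 196.51578372]] [[388.94530639 202.35761667]]
0.95 [[398.11537796 193.05101445]] [[392.41695213 198.79096715]]
186 [352, 377, 359, 379, 386, 380, 387, 356, 353, 348, 353, 330, 320, 326, 322, 318, 330, 325, 324, 324, 318, 326, 320, 315, 316, 319, 326, 327, 320, 323, 314, 324, 321, 328, 322, 322]
188 [353, 375, 366, 367, 372, 361, 377, 380, 393, 359, 359, 350, 344, 340, 329, 307, 326, 314, 315, 322, 317, 317, 319, 323, 336, 312, 325, 318, 318, 315, 305, 313, 309, 316, 310, 311]
190 [252, 322, 357, 368, 372, 377, 366, 374, 376, 387, 385, 365, 351, 342, 344, 350, 321, 316, 319, 322, 326, 317, 325, 321, 313, 319, 315, 318, 320, 323, 308, 315, 313, 310, 303, 308]
192 [168, 186, 256, 321, 364, 367, 368, 359, 364, 369, 367, 384, 390, 361, 356, 349, 344, 344, 318, 306, 309, 323, 317, 310, 314
[... 1042 characters left out ...]
164, 154, 176, 220, 272, 292, 302, 304, 310, 310, 315, 311, 330, 350, 348, 356, 356, 362, 334, 330, 326, 318, 325, 324, 320]
206 [144, 151, 156, 158, 153, 155, 150, 159, 167, 150, 159, 161, 153, 154, 153, 165, 206, 256, 294, 294, 305, 299, 311, 317, 314, 314, 336, 349, 365, 353, 354, 352, 340, 315, 315, 307]
208 [156, 143, 157, 171, 168, 153, 158, 161, 158, 143, 163, 166, 153, 159, 166, 153, 164, 162, 187, 233, 277, 300, 325, 305, 299, 302, 309, 323, 330, 351, 356, 352, 343, 342, 312, 316]
210 [165, 163, 168, 140, 157, 153, 149, 174, 151, 172, 151, 150, 174, 145, 145, 158, 161, 144, 154, 155, 186, 224, 260, 298, 291, 299, 313, 300, 319, 319, 335, 354, 346, 351, 342, 337]
card 206 241 164 187
```

```bash
python3 -c "
from h import *
bar();print(ctrl.finish_job())"
```

```text
d mm 3.4 true angle 0.9109
t 16.5 angle 0.9196 radius 0.2427 F [ 0.5 -4.8  0.9] open 0.0114 21.659033596515656
the job is handed in; nothing more can be done
None
```

Job handed in at 16.5 s: the card stands in the caddy, and the cover was raised to about 1.21 rad, then brought back and held by its handle at about 0.91 rad, five degrees below balance (angles are my estimates from the arm pose and camera images).

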